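Load the analyser carrier from the bench rack in sample order

TASK

Move the four wine samples from the yellow bench rack into the empty aluminium carrier, keeping their order: the sample in the place next to the bench rack's white label goes into the place next to the carrier's white label, and so on down the row. So that none get mixed up, take them one at a time starting at the label end, and have each standing in its place before you lift the next. Keep them upright, set them down gently rather than dropping them, and leave the tape, stopper, dish and spatula where they are.

Things in the scene. Friction and masses are not known exactly. Their poses are not given: they have to be found in the camera images.
- bench_rack: Source: yellow two-tier rack, one sample in each place at the start, in any order. Four 50 mm square places on its x axis at x = +84 (first), +28, -28, -84 mm, y = 0. Floor 5 mm, top edge 30 mm above the table. 230 x 62 mm, plus a sloping holder with a blank white card at the +x end only, beside the first place (to x = +138, 25 high). Origin under its centre, x along the row. Fixed; any yaw.
- carrier: Target: grey aluminium carrier tray with cross walls and side rails, empty at the start. Four 50 mm square places on its x axis at x = +84 (first), +28, -28, -84 mm, y = 0. Floor 5 mm, top edge 30 mm above the table. 230 x 62 mm, plus a sloping holder with a blank white card at the +x end only, beside the first place (to x = +138, 25 high). Origin under its centre, x along the row. Fixed; any yaw.
- bottle: Narrow-necked round bottle: amber glass, black ribbed screw cap; origin at the centre of its underside, z up; body 34 mm across to 50 mm high, sloping shoulder, cap 24 mm across from 66 to 86 mm. About 65 g.
- jar: Short wide-mouthed jar: amber glass, black ribbed screw cap; origin at the centre of its underside, z up; body 34 mm across, cap as wide as the body (34 mm) from 54 to 70 mm. About 60 g.
- vial: Slim straight vial: amber glass, black ribbed screw cap; origin at the centre of its underside, z up; 25 mm across all the way up, cap 25 mm across from 64 to 82 mm. About 45 g.
- flask: Small conical flask: amber glass, black ribbed screw cap; origin at the centre of its underside, z up; 34 mm across at the foot, tapering to 17 mm at 46 mm high, cap 21 mm across from 58 to 78 mm. About 50 g.
- tape: Bystander: roll of white paper tape lying flat beside the bench rack, 54 mm across, 19 mm high, origin under its centre.
- stopper: Bystander: black rubber stopper standing beside the carrier, up to 32 mm across, 26 mm high, origin under its centre.
- dish: Bystander: shallow round glass dish near the robot, 60 mm across, 15 mm high, origin under its centre.
- spatula: Bystander: flat steel lab spatula lying beyond the racks, 155 mm long along its x, 4 mm thick, origin under its middle.
Mind the look-alikes: they are no part of the job. What is shaped like the jar but blue or purple is not meant.

How it is judged:
On the way, in this order (a step that is already met when the one before it is completed fails the run):
1. a sample stands released in the carrier's first place from the label (((x of bottle in the frame of carrier between 0.068 and 0.1 m and y of bottle in the frame of carrier between -0.016 and 0.016 m and z of bottle in the frame of carrier below 0.01 m and angle between bottle's own z axis and vertical below 0.12 rad and linear speed of bottle below 0.03 m/s and contact force between the fingers and bottle below 0.1 N) or (x of jar in the frame of carrier between 0.068 and 0.1 m and y of jar in the frame of carrier between -0.016 and 0.016 m and z of jar in the frame of carrier below 0.01 m and angle between jar's own z axis and vertical below 0.12 rad and linear speed of jar below 0.03 m/s and contact force between the fingers and jar below 0.1 N) or (x of vial in the frame of carrier between 0.068 and 0.1 m and y of vial in the frame of carrier between -0.016 and 0.016 m and z of vial in the frame of carrier below 0.01 m and angle between vial's own z axis and vertical below 0.12 rad and linear speed of vial below 0.03 m/s and contact force between the fingers and vial below 0.1 N) or (x of flask in the frame of carrier between 0.068 and 0.1 m and y of flask in the frame of carrier between -0.016 and 0.016 m and z of flask in the frame of carrier below 0.01 m and angle between flask's own z axis and vertical below 0.12 rad and linear speed of flask below 0.03 m/s and contact force between the fingers and flask below 0.1 N))), for 0.2 s.
2. a sample stands released in the carrier's second place from the label (((x of bottle in the frame of carrier between 0.012 and 0.044 m and y of bottle in the frame of carrier between -0.016 and 0.016 m and z of bottle in the frame of carrier below 0.01 m and angle between bottle's own z axis and vertical below 0.12 rad and linear speed of bottle below 0.03 m/s and contact force between the fingers and bottle below 0.1 N) or (x of jar in the frame of carrier between 0.012 and 0.044 m and y of jar in the frame of carrier between -0.016 and 0.016 m and z of jar in the frame of carrier below 0.01 m and angle between jar's own z axis and vertical below 0.12 rad and linear speed of jar below 0.03 m/s and contact force between the fingers and jar below 0.1 N) or (x of vial in the frame of carrier between 0.012 and 0.044 m and y of vial in the frame of carrier between -0.016 and 0.016 m and z of vial in the frame of carrier below 0.01 m and angle between vial's own z axis and vertical below 0.12 rad and linear speed of vial below 0.03 m/s and contact force between the fingers and vial below 0.1 N) or (x of flask in the frame of carrier between 0.012 and 0.044 m and y of flask in the frame of carrier between -0.016 and 0.016 m and z of flask in the frame of carrier below 0.01 m and angle between flask's own z axis and vertical below 0.12 rad and linear speed of flask below 0.03 m/s and contact force between the fingers and flask below 0.1 N))), for 0.2 s.
3. a sample stands released in the carrier's third place from the label (((x of bottle in the frame of carrier between -0.044 and -0.012 m and y of bottle in the frame of carrier between -0.016 and 0.016 m and z of bottle in the frame of carrier below 0.01 m and angle between bottle's own z axis and vertical below 0.12 rad and linear speed of bottle below 0.03 m/s and contact force between the fingers and bottle below 0.1 N) or (x of jar in the frame of carrier between -0.044 and -0.012 m and y of jar in the frame of carrier between -0.016 and 0.016 m and z of jar in the frame of carrier below 0.01 m and angle between jar's own z axis and vertical below 0.12 rad and linear speed of jar below 0.03 m/s and contact force between the fingers and jar below 0.1 N) or (x of vial in the frame of carrier between -0.044 and -0.012 m and y of vial in the frame of carrier between -0.016 and 0.016 m and z of vial in the frame of carrier below 0.01 m and angle between vial's own z axis and vertical below 0.12 rad and linear speed of vial below 0.03 m/s and contact force between the fingers and vial below 0.1 N) or (x of flask in the frame of carrier between -0.044 and -0.012 m and y of flask in the frame of carrier between -0.016 and 0.016 m and z of flask in the frame of carrier below 0.01 m and angle between flask's own z axis and vertical below 0.12 rad and linear speed of flask below 0.03 m/s and contact force between the fingers and flask below 0.1 N))), for 0.2 s.
4. a sample stands released in the carrier's fourth place from the label (((x of bottle in the frame of carrier between -0.1 and -0.068 m and y of bottle in the frame of carrier between -0.016 and 0.016 m and z of bottle in the frame of carrier below 0.01 m and angle between bottle's own z axis and vertical below 0.12 rad and linear speed of bottle below 0.03 m/s and contact force between the fingers and bottle below 0.1 N) or (x of jar in the frame of carrier between -0.1 and -0.068 m and y of jar in the frame of carrier between -0.016 and 0.016 m and z of jar in the frame of carrier below 0.01 m and angle between jar's own z axis and vertical below 0.12 rad and linear speed of jar below 0.03 m/s and contact force between the fingers and jar below 0.1 N) or (x of vial in the frame of carrier between -0.1 and -0.068 m and y of vial in the frame of carrier between -0.016 and 0.016 m and z of vial in the frame of carrier below 0.01 m and angle between vial's own z axis and vertical below 0.12 rad and linear speed of vial below 0.03 m/s and contact force between the fingers and vial below 0.1 N) or (x of flask in the frame of carrier between -0.1 and -0.068 m and y of flask in the frame of carrier between -0.016 and 0.016 m and z of flask in the frame of carrier below 0.01 m and angle between flask's own z axis and vertical below 0.12 rad and linear speed of flask below 0.03 m/s and contact force between the fingers and flask below 0.1 N))), for 0.2 s.
At the end, for the whole second after the job is handed in: Each of the carrier's four places holds one sample, in the bench rack's order from the label (kept by taking them strictly in turn), standing on the floor (centre within 16 mm along and across, underside within 5 mm, tilt under 0.12 rad), released and at rest (((x of bottle in the frame of carrier between 0.068 and 0.1 m and y of bottle in the frame of carrier between -0.016 and 0.016 m and z of bottle in the frame of carrier below 0.01 m and angle between bottle's own z axis and vertical below 0.12 rad and linear speed of bottle below 0.03 m/s and contact force between the fingers and bottle below 0.1 N) or (x of jar in the frame of carrier between 0.068 and 0.1 m and y of jar in the frame of carrier between -0.016 and 0.016 m and z of jar in the frame of carrier below 0.01 m and angle between jar's own z axis and vertical below 0.12 rad and linear speed of jar below 0.03 m/s and contact force between the fingers and jar below 0.1 N) or (x of vial in the frame of carrier between 0.068 and 0.1 m and y of vial in the frame of carrier between -0.016 and 0.016 m and z of vial in the frame of carrier below 0.01 m and angle between vial's own z axis and vertical below 0.12 rad and linear speed of vial below 0.03 m/s and contact force between the fingers and vial below 0.1 N) or (x of flask in the frame of carrier between 0.068 and 0.1 m and y of flask in the frame of carrier between -0.016 and 0.016 m and z of flask in the frame of carrier below 0.01 m and angle between flask's own z axis and vertical below 0.12 rad and linear speed of flask below 0.03 m/s and contact force between the fingers and flask below 0.1 N)) and ((x of bottle in the frame of carrier between 0.012 and 0.044 m and y of bottle in the frame of carrier between -0.016 and 0.016 m and z of bottle in the frame of carrier below 0.01 m and angle between bottle's own z axis and vertical below 0.12 rad and linear speed of bottle below 0.03 m/s and contact force between the fingers and bottle below 0.1 N) or (x of jar in the frame of carrier between 0.012 and 0.044 m and y of jar in the frame of carrier between -0.016 and 0.016 m and z of jar in the frame of carrier below 0.01 m and angle between jar's own z axis and vertical below 0.12 rad and linear speed of jar below 0.03 m/s and contact force between the fingers and jar below 0.1 N) or (x of vial in the frame of carrier between 0.012 and 0.044 m and y of vial in the frame of carrier between -0.016 and 0.016 m and z of vial in the frame of carrier below 0.01 m and angle between vial's own z axis and vertical below 0.12 rad and linear speed of vial below 0.03 m/s and contact force between the fingers and vial below 0.1 N) or (x of flask in the frame of carrier between 0.012 and 0.044 m and y of flask in the frame of carrier between -0.016 and 0.016 m and z of flask in the frame of carrier below 0.01 m and angle between flask's own z axis and vertical below 0.12 rad and linear speed of flask below 0.03 m/s and contact force between the fingers and flask below 0.1 N)) and ((x of bottle in the frame of carrier between -0.044 and -0.012 m and y of bottle in the frame of carrier between -0.016 and 0.016 m and z of bottle in the frame of carrier below 0.01 m and angle between bottle's own z axis and vertical below 0.12 rad and linear speed of bottle below 0.03 m/s and contact force between the fingers and bottle below 0.1 N) or (x of jar in the frame of carrier between -0.044 and -0.012 m and y of jar in the frame of carrier between -0.016 and 0.016 m and z of jar in the frame of carrier below 0.01 m and angle between jar's own z axis and vertical below 0.12 rad and linear speed of jar below 0.03 m/s and contact force between the fingers and jar below 0.1 N) or (x of vial in the frame of carrier between -0.044 and -0.012 m and y of vial in the frame of carrier between -0.016 and 0.016 m and z of vial in the frame of carrier below 0.01 m and angle between vial's own z axis and vertical below 0.12 rad and linear speed of vial below 0.03 m/s and contact force between the fingers and vial below 0.1 N) or (x of flask in the frame of carrier between -0.044 and -0.012 m and y of flask in the frame of carrier between -0.016 and 0.016 m and z of flask in the frame of carrier below 0.01 m and angle between flask's own z axis and vertical below 0.12 rad and linear speed of flask below 0.03 m/s and contact force between the fingers and flask below 0.1 N)) and ((x of bottle in the frame of carrier between -0.1 and -0.068 m and y of bottle in the frame of carrier between -0.016 and 0.016 m and z of bottle in the frame of carrier below 0.01 m and angle between bottle's own z axis and vertical below 0.12 rad and linear speed of bottle below 0.03 m/s and contact force between the fingers and bottle below 0.1 N) or (x of jar in the frame of carrier between -0.1 and -0.068 m and y of jar in the frame of carrier between -0.016 and 0.016 m and z of jar in the frame of carrier below 0.01 m and angle between jar's own z axis and vertical below 0.12 rad and linear speed of jar below 0.03 m/s and contact force between the fingers and jar below 0.1 N) or (x of vial in the frame of carrier between -0.1 and -0.068 m and y of vial in the frame of carrier between -0.016 and 0.016 m and z of vial in the frame of carrier below 0.01 m and angle between vial's own z axis and vertical below 0.12 rad and linear speed of vial below 0.03 m/s and contact force between the fingers and vial below 0.1 N) or (x of flask in the frame of carrier between -0.1 and -0.068 m and y of flask in the frame of carrier between -0.016 and 0.016 m and z of flask in the frame of carrier below 0.01 m and angle between flask's own z axis and vertical below 0.12 rad and linear speed of flask below 0.03 m/s and contact force between the fingers and flask below 0.1 N))); the robot touches nothing.
It fails at once if a sample is lifted out of the bench rack (over 15 mm), or is away from it, while the one before it in the row does not stand in its own place of the carrier: the order is lost ((not ((x of bottle in the frame of bench_rack between 0.004 and 0.052 m and y of bottle in the frame of bench_rack between -0.024 and 0.024 m and z of bottle in the frame of bench_rack below 0.02 m) or (x of jar in the frame of bench_rack between 0.004 and 0.052 m and y of jar in the frame of bench_rack between -0.024 and 0.024 m and z of jar in the frame of bench_rack below 0.02 m) or (x of vial in the frame of bench_rack between 0.004 and 0.052 m and y of vial in the frame of bench_rack between -0.024 and 0.024 m and z of vial in the frame of bench_rack below 0.02 m) or (x of flask in the frame of bench_rack between 0.004 and 0.052 m and y of flask in the frame of bench_rack between -0.024 and 0.024 m and z of flask in the frame of bench_rack below 0.02 m)) and not ((x of bottle in the frame of carrier between 0.06 and 0.108 m and y of bottle in the frame of carrier between -0.024 and 0.024 m and z of bottle in the frame of carrier below 0.02 m) or (x of jar in the frame of carrier between 0.06 and 0.108 m and y of jar in the frame of carrier between -0.024 and 0.024 m and z of jar in the frame of carrier below 0.02 m) or (x of vial in the frame of carrier between 0.06 and 0.108 m and y of vial in the frame of carrier between -0.024 and 0.024 m and z of vial in the frame of carrier below 0.02 m) or (x of flask in the frame of carrier between 0.06 and 0.108 m and y of flask in the frame of carrier between -0.024 and 0.024 m and z of flask in the frame of carrier below 0.02 m))) or (not ((x of bottle in the frame of bench_rack between -0.052 and -0.004 m and y of bottle in the frame of bench_rack between -0.024 and 0.024 m and z of bottle in the frame of bench_rack below 0.02 m) or (x of jar in the frame of bench_rack between -0.052 and -0.004 m and y of jar in the frame of bench_rack between -0.024 and 0.024 m and z of jar in the frame of bench_rack below 0.02 m) or (x of vial in the frame of bench_rack between -0.052 and -0.004 m and y of vial in the frame of bench_rack between -0.024 and 0.024 m and z of vial in the frame of bench_rack below 0.02 m) or (x of flask in the frame of bench_rack between -0.052 and -0.004 m and y of flask in the frame of bench_rack between -0.024 and 0.024 m and z of flask in the frame of bench_rack below 0.02 m)) and not ((x of bottle in the frame of carrier between 0.004 and 0.052 m and y of bottle in the frame of carrier between -0.024 and 0.024 m and z of bottle in the frame of carrier below 0.02 m) or (x of jar in the frame of carrier between 0.004 and 0.052 m and y of jar in the frame of carrier between -0.024 and 0.024 m and z of jar in the frame of carrier below 0.02 m) or (x of vial in the frame of carrier between 0.004 and 0.052 m and y of vial in the frame of carrier between -0.024 and 0.024 m and z of vial in the frame of carrier below 0.02 m) or (x of flask in the frame of carrier between 0.004 and 0.052 m and y of flask in the frame of carrier between -0.024 and 0.024 m and z of flask in the frame of carrier below 0.02 m))) or (not ((x of bottle in the frame of bench_rack between -0.108 and -0.06 m and y of bottle in the frame of bench_rack between -0.024 and 0.024 m and z of bottle in the frame of bench_rack below 0.02 m) or (x of jar in the frame of bench_rack between -0.108 and -0.06 m and y of jar in the frame of bench_rack between -0.024 and 0.024 m and z of jar in the frame of bench_rack below 0.02 m) or (x of vial in the frame of bench_rack between -0.108 and -0.06 m and y of vial in the frame of bench_rack between -0.024 and 0.024 m and z of vial in the frame of bench_rack below 0.02 m) or (x of flask in the frame of bench_rack between -0.108 and -0.06 m and y of flask in the frame of bench_rack between -0.024 and 0.024 m and z of flask in the frame of bench_rack below 0.02 m)) and not ((x of bottle in the frame of carrier between -0.052 and -0.004 m and y of bottle in the frame of carrier between -0.024 and 0.024 m and z of bottle in the frame of carrier below 0.02 m) or (x of jar in the frame of carrier between -0.052 and -0.004 m and y of jar in the frame of carrier between -0.024 and 0.024 m and z of jar in the frame of carrier below 0.02 m) or (x of vial in the frame of carrier between -0.052 and -0.004 m and y of vial in the frame of carrier between -0.024 and 0.024 m and z of vial in the frame of carrier below 0.02 m) or (x of flask in the frame of carrier between -0.052 and -0.004 m and y of flask in the frame of carrier between -0.024 and 0.024 m and z of flask in the frame of carrier below 0.02 m)))).
It fails at once if a sample is tipped by more than 0.6 rad (angle between any of bottle, jar, vial, flask's own z axis and vertical above 0.6 rad).
It fails at once if a sample is dropped: it moves faster than 0.6 m/s (a fall of some 18 mm) while no finger touches it ((linear speed of bottle above 0.6 m/s and contact force between the fingers and bottle below 0.05 N) or (linear speed of jar above 0.6 m/s and contact force between the fingers and jar below 0.05 N) or (linear speed of vial above 0.6 m/s and contact force between the fingers and vial below 0.05 N) or (linear speed of flask above 0.6 m/s and contact force between the fingers and flask below 0.05 N)).
It fails at once if the tape, stopper, dish or spatula is moved by more than 30 mm (distance of any of tape, stopper, dish, spatula from where it was at the start of the episode above 0.03 m).
It also fails if it takes over 99 s, if anything falls off the work surface, if the arm or the gripper's body presses on something with over 40 N, if the wrist force passes 120 N, or if a joint passes its speed limit or range.

ROBOT

A 6-joint arm with a two-finger parallel gripper is mounted at the origin on the work surface. World frame = base frame: x ahead of the robot, y to its left, z up, the work surface at z = 0. Lengths are in m, angles in rad, forces in N, time in s.
With the tool pointing down it reaches from about 0.325 to 0.75 m from the base axis. Payload 7.6 kg.
Tool frame: the origin (TCP) lies between the finger pads; the fingertips stand 25 mm ahead of it and the grasp point (between the pads) lies 6 mm ahead of it (finger_overhang is the distance from the TCP to the fingertips, in m); z points along the fingers, y is the line along which they close (so a half turn about z gives the same grasp; the last joint's range is limited). The gripper opens to 85 mm and grips with 20 to 120 N. Pads are 22 mm wide; open, the fingers measure 114 mm over their backs; the gripper's body (76 mm by 85 mm) begins 54 mm behind the grasp point. The pads swing forward as they close: fully open they stand 13 mm farther back than shut.
Start: joints at [-1.275, 0.052, 1.401, -0, 1.689, -0.07], TCP at [0.188, -0.49, 0.256] pointing down, gripper open.
Joint ranges: [-2.9, 2.9], [-0.91, 2.17], [0.12, 2.37], [-1.06, 4.2], [0.26, 2.73], [-2.93, 2.93]. Speed limits (rad/s): [2.57, 2.57, 3.01, 3.14, 3.14, 3.14].

INTERFACE

Orientations are given as a unit quaternion [x, y, z, w].
In Python, from station import * gives the robot as it stands.
- The arm moves only by the shell command python3 -m handwheel 'ROWS' [FORCE]. ROWS is JSON, a list of rows, each a list of 3 entries, a list of its own where there are three numbers: the shift along the tool's x, y, z in mm, then the turn, a rotation vector about the tool's x, y, z in rad, then the finger opening in mm, from 0 to 85.4. A call has exactly 8 rows; each row is the pose to reach, as a shift and turn from the pose commanded when the call began, along the tool's axes at that moment; what a row does not reach only later rows make up. A row lasts 1/10 s, in which the tool goes at most 50 mm and 8.59 degrees, less where a joint would pass 70% of its speed; a pose out of reach is approached as far as the arm can. A call with a gripper value outside its range is refused whole. The fingers move at their own pace and stop on an object; FORCE is the grip in N (left out, the last holds). Time passes only in rows, so rows that repeat a pose let the fingers close, or fill a call up. It gives the time, the measured TCP pose, the force, the opening and the grip force at its end, in the units of the state.
- sense(): the state, without advancing time (a new reading comes with each control period).
- capture(name): name is "scene" or "top" or "wrist"; returns a dict with "frame" (384x512x3 uint8, red, green, blue), "depth" (384x512 float32, m along the optical axis (not along the pixel's ray), 0 where there is no reading), "intrinsics" (3x3 intrinsics, pixels), "dist" ([k1, k2, p1, p2, k3] as OpenCV has them; the pictures are not rectified), "T" (4x4, takes a point from camera to world coordinates). Camera axes: x right, y down, z forward; pixel columns grow to the right and rows downward; lengths in m; the calibration is good to about 2 mm. A picture is of the moment at which its call begins.
- hand_in(): hands the job in; it is judged then, once.
Trained networks look in a picture, given as the dict that the camera call returned (one of the last four; its "shot" number tells which), for a name from the list of things; names that differ only in an ending like _2 or _b are one class to them, and where a whole thing is asked for, a point or a joint stands for the part that bears it (a point fixed in the world has none). Each returns a list of dicts, best first, with "p" (0 to 1); they miss things now and then, are a little off and sometimes report something else, mostly with a low value. They report only what shows in the picture. A call takes as long as a camera call. They do not tell look-alikes from the thing itself.
- search_frame(picture, name): "rect" ([left, top, right, bottom] in pixels, round what is visible of it).
- place_of(picture, name): "centre" ([row, column] in pixels: a listed point, or the origin of a listed thing).
The state is a dict: "time": time; "joints": joint angles; "qd": joint speeds; "joint_efforts": joint torques, N m; "tcp_pos": TCP position; "ee_rot": TCP orientation; "ft_force": force on the tool from outside, world axes, zero at the start; "wrist_torque": the same for the moment, N m; "width": finger opening in m; "finger_force": force on a finger pad.
Only numpy, scipy, OpenCV 4.12 (cv2) and the standard library are available. Lean on these libraries where they do the work, as an engineer would, in place of code of your own. Each camera call takes 0.05 s, during which the arm holds its last target. There are 200 camera calls.

## Working session

There is one attempt and no reset: what is moved stays moved. The work goes in short steps, Python scripts to look and compute and a shell command to move; the robot and the scene stay as the last step left them, time stands still between calls to the robot, and variables do not carry over. Pictures are saved under pics/ and viewed, at most 14 in all, crops included, and the job is handed in when it is done.

```bash
mkdir -p pics
cat > h.py <<'E'
from station import *
import numpy as np, cv2
from scipy.spatial.transform import Rotation as R
def save(c,n,crop=None,s=1):
    im=c["frame"][:,:,::-1]
    if crop: a,b,d,e=crop; im=im[b:e,a:d]
    cv2.imwrite("pics/"+n,cv2.resize(im,None,fx=s,fy=s))
def ray(c,uv):
    p=cv2.undistortPoints(np.array([[uv]],float),np.array(c["intrinsics"]),np.array(c["dist"]))[0,0]
    T=np.array(c["T"]); return T[:3,3],T[:3,:3]@np.array([p[0],p[1],1])
def at_z(c,uv,z):
    o,d=ray(c,uv); return o+d*(z-o[2])/d[2]
def at_depth(c,uv):
    o,d=ray(c,uv); u,v=map(int,uv); return o+d*c["depth"][v,u]
E
python3 - <<'E'
from h import *
s=sense(); print(s["tcp_pos"],s["ee_rot"],s["time"])
print(R.from_quat(s["ee_rot"]).as_matrix().round(3))
for n in("top","scene"):
    c=capture(n); save(c,n+"0.png",s=1.5)
    for k in "bench_rack carrier bottle jar vial flask tape stopper dish spatula".split():
        for d in place_of(c,k)[:3]:
            r,q=d["centre"]; print(n,k,round(d["p"],2),round(q),round(r),at_z(c,(q,r),0.0).round(3),at_depth(c,(min(q,511),min(r,383))).round(3))
E
```

```text
[ 0.18772221 -0.49001561  0.25547893] [ 9.83322970e-01  1.81866238e-01 -1.02277796e-04 -7.73584877e-04] 0.0
[[ 0.934  0.358 -0.   ]
 [ 0.358 -0.934  0.001]
 [ 0.    -0.002 -1.   ]]
top bench_rack 0.97 152 194 [0.555 0.186 0.   ] [0.554 0.178 0.03 ]
top carrier 0.57 337 190 [ 0.565 -0.195  0.   ] [ 0.564 -0.19   0.017]
top bottle 0.64 157 184 [0.577 0.176 0.   ] [0.573 0.159 0.073]
top jar 0.91 166 110 [0.728 0.158 0.   ] [0.711 0.144 0.067]
top jar 0.74 213 119 [0.71  0.061 0.   ] [0.696 0.056 0.064]
top jar 0.61 169 159 [0.627 0.152 0.   ] [0.618 0.137 0.073]
top vial 0.57 128 230 [0.483 0.235 0.   ] [0.486 0.22  0.049]
top flask 0.72 145 205 [0.533 0.201 0.   ] [0.533 0.19  0.039]
top tape 0.86 194 198 [0.548 0.101 0.   ] [ 0.548  0.101 -0.001]
top stopper 0.75 338 149 [ 0.65  -0.198  0.   ] [ 0.646 -0.191  0.027]
top dish 0.81 234 274 [0.393 0.018 0.   ] [0.393 0.018 0.001]
top spatula 0.84 245 99 [ 0.752 -0.004  0.   ] [ 0.75  -0.004  0.004]
scene bench_rack 0.56 297 137 [0.562 0.188 0.   ] [0.584 0.154 0.054]
scene carrier 0.72 165 263 [ 0.567 -0.191  0.   ] [ 0.576 -0.195  0.024]
scene bottle 0.78 298 146 [0.58  0.171 0.   ] [0.59  0.156 0.026]
scene bottle 0.65 195 298 [ 0.654 -0.199  0.   ] [ 0.661 -0.202  0.024]
scene jar 0.93 309 162 [0.621 0.155 0.   ] [0.634 0.133 0.039]
scene jar 0.75 277 193 [0.621 0.056 0.   ] [0.632 0.041 0.034]
scene jar 0.64 348 194 [0.726 0.151 0.   ] [0.731 0.136 0.026]
scene vial 0.7 283 101 [0.476 0.243 0.   ] [0.491 0.223 0.029]
scene vial 0.64 310 254 [0.749 0.001 0.   ] [ 0.75  -0.     0.004]
scene flask 0.59 288 123 [0.525 0.204 0.   ] [0.535 0.189 0.022]
scene tape 0.81 267 162 [0.557 0.097 0.   ] [0.565 0.088 0.02 ]
scene stopper 0.67 194 297 [ 0.651 -0.199  0.   ] [ 0.658 -0.202  0.024]
scene dish 0.79 186 142 [0.399 0.018 0.   ] [ 0.399  0.018 -0.001]
scene spatula 0.6 312 256 [0.756 0.001 0.   ] [ 0.756 -0.001  0.006]
```

View pics/top0.png

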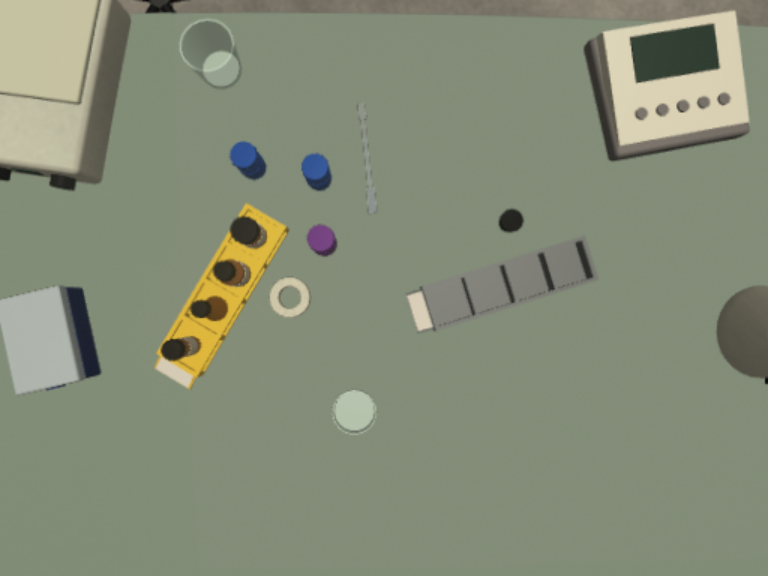

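View pics/scene0.png

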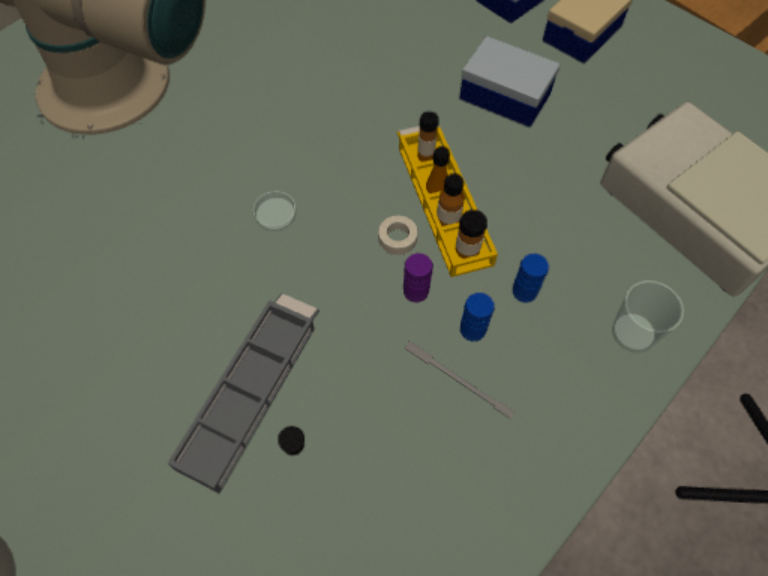

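The top view shows the yellow rack running from its label end at (180,372) up to (265,210). In order from the label it holds the vial (172,349), flask (201,309), bottle (226,272) and jar (245,231). The carrier runs from its label at (420,310) to (588,260). Possible confusions with the jar are the blue jars (244,155) and (315,167) and the purple one (321,238), all outside the rack. The amber jar in the rack is the one to take.

```bash
cat > m.py <<'E'
from h import *
c=capture("top"); K=np.array(c["intrinsics"]); D=np.array(c["dist"]); T=np.array(c["T"])
v,u=np.mgrid[:384,:512]; p=cv2.undistortPoints(np.stack([u,v],-1).reshape(-1,1,2).astype(float),K,D).reshape(384,512,2)
z=c["depth"].astype(float); P=np.dstack([p[...,0]*z,p[...,1]*z,z])@T[:3,:3].T+T[:3,3]
hsv=cv2.cvtColor(c["frame"],cv2.COLOR_RGB2HSV); H,S,V=cv2.split(hsv)
def rect(m,n):
    m=cv2.morphologyEx(m.astype(np.uint8),cv2.MORPH_OPEN,np.ones((2,2)))
    q=P[m>0][:,:2].astype(np.float32); r=cv2.minAreaRect(q*1000); print(n,len(q),r); return np.array(r[0])/1000
rect((H>20)&(H<30)&(S>150)&(V>120)&(P[...,2]<.04)&(P[...,2]>.0),"rack")
near=(np.hypot(P[...,0]-.565,P[...,1]+.193)<.15)&(np.abs(P[...,0]-.565-0.27*(-(P[...,1]+.193)))<.06)
rect(near&(P[...,2]>.003)&(P[...,2]<.04),"carrier+label")
w=near&(S<60)&(V>170); rect(w,"carrier label")
rect((np.hypot(P[...,0]-.48,P[...,1]-.23)<.06)&(S<60)&(V>170)&(P[...,2]<.04),"rack label")
rk=(P[...,0]>.42)&(P[...,0]<.68)&(P[...,1]>.1)&(P[...,1]<.27)
m=((V<75)&(P[...,2]>.055)&rk).astype(np.uint8); n,l,st,ce=cv2.connectedComponentsWithStats(m)
for i in range(1,n):
    if st[i,4]>15:
        q=P[l==i]; t=q[q[:,2]>np.percentile(q[:,2],60)-.004]; print("cap",ce[i].round(),st[i,4],cv2.minAreaRect(t[:,:2].astype(np.float32)*1000),np.median(t[:,2]).round(4))
save(c,"crop1.png",(90,110,290,270),3)
E
python3 m.py
```

```text
rack 2484 ((516.5519409179688, 129.98965454101562), (204.38084411621094, 237.36749267578125), 59.07212829589844)
carrier+label 3565 ((554.72412109375, -166.1257781982422), (66.15406799316406, 321.494873046875), 17.036293029785156)
carrier label 248 ((527.1080932617188, -75.28787231445312), (49.0916633605957, 19.732074737548828), 16.9619197845459)
rack label 196 ((479.6474304199219, 131.51934814453125), (42.380470275878906, 290.72235107421875), 15.6455717086792)
cap [163. 153.] 266 ((630.6049194335938, 148.5618438720703), (31.654033660888672, 31.36057472229004), 47.00416564941406) 0.0744
cap [149. 180.] 154 ((579.0081787109375, 169.5178680419922), (21.248077392578125, 21.65241050720215), 20.557653427124023) 0.0904
cap [134. 206.] 115 ((532.1361694335938, 200.61936950683594), (18.30006217956543, 18.180225372314453), 16.04557228088379) 0.0825
cap [115. 232.] 179 ((483.6430969238281, 232.2045135498047), (23.51410484313965, 23.490676879882812), 87.76107025146484) 0.0864
```

```bash
cat >> h.py <<'E'
def pose(x,y,z,yaw): # mm, deg of tool-y in world, tool down
    a=np.radians(yaw); Y=np.array([np.cos(a),np.sin(a),0]); Z=np.array([0,0,-1.]); return np.array([x,y,z],float),R.from_matrix(np.stack([np.cross(Y,Z),Y,Z],1))
def legs(*w):
    s=sense(); p,r=np.array(s["tcp_pos"])*1000,R.from_quat(s["ee_rot"])
    print("t",round(s["time"],1),"at",p.round(1),"width",round(s["width"]*1000,1),"F",s["finger_force"])
    for t in w:
        q,g=pose(*t); print(t,"shift",(r.inv().apply(q-p)).round(1),"turn",(r.inv()*g).as_rotvec().round(3)); p,r=q,g
E
cat >> m.py <<'E'
L=P[...,:2]-np.array([.5645,-.1953]); lx=L@np.array([-.292,.956]); ly=L@np.array([.956,.292])
rect((abs(lx)<.15)&(abs(ly)<.05)&(P[...,2]>.004)&(P[...,2]<.04),"carrier+label tight")
E
python3 m.py | grep tight
python3 -c "
from h import *
legs((400,-300,240,-15),(500,0,240,38),(483.6,232.2,200,60.4),(483.6,232.2,68,60.4))"
```

```text
carrier+label tight 2774 ((554.5861206054688, -165.92909240722656), (66.3027572631836, 321.03778076171875), 17.03628921508789)
t 1.2 at [ 187.8 -490.3  256.3] width 85.5 F 0.0
(400, -300, 240, -15) shift [ 266.2 -101.8   16.3] turn [ 0.     0.    -0.943]
(500, 0, 240, 38) shift [315.7  18.9   0. ] turn [ 0.     0.    -0.925]
(483.6, 232.2, 200, 60.4) shift [193.1 130.   40. ] turn [ 0.     0.    -0.391]
(483.6, 232.2, 68, 60.4) shift [  0.   0. 132.] turn [0. 0. 0.]
```

View pics/crop1.png

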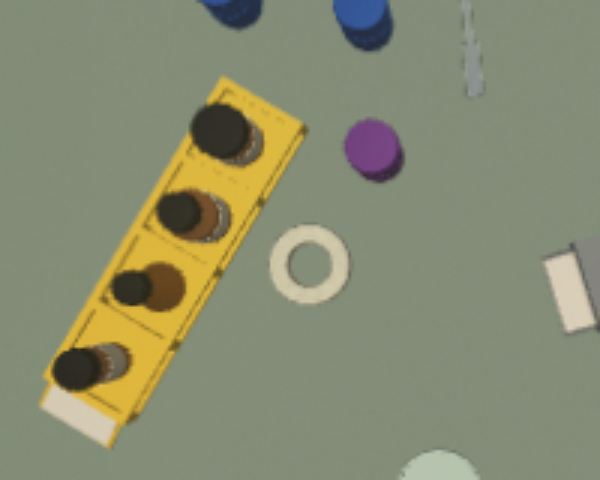

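The crop confirms it: amber, black-capped vial, flask, bottle and jar in the rack, vial next to the white card (75,415). The purple and blue look-alikes stand outside it.

```bash
python3 -m handwheel '[[[15,-5,1],[0,0,-0.06],85],[[50,-19,3],[0,0,-0.18],85],[[95,-36,6],[0,0,-0.33],85],[[140,-53,9],[0,0,-0.48],85],[[185,-71,12],[0,0,-0.63],85],[[225,-86,14],[0,0,-0.77],85],[[252,-97,16],[0,0,-0.88],85],[[266.2,-101.8,16.3],[0,0,-0.943],85]]' 30
python3 - <<'E'
exec(open("m.py").read().split("rect((H>20)")[0].split("def rect")[0])
legs((500,0,240,38))
def loc(o,ax,zr,lab):
    L=P[...,:2]-np.array(o); a=np.array(ax); b=np.array([-a[1],a[0]]); lx,ly=L@a*1000,L@b*1000
    m=(abs(lx)<150)&(abs(ly)<45)&(P[...,2]>zr[0])&(P[...,2]<zr[1])
    print(lab,m.sum(),"lx",np.percentile(lx[m],[0.5,2,98,99.5]).round(1),"ly",np.percentile(ly[m],[1,3,97,99]).round(1))
    for s in (-95,-60,-20,20,60,95,125):
        k=m&(abs(lx-s)<14); print(s,np.percentile(ly[k],[2,98]).round(1),round(np.mean(np.percentile(ly[k],[2,98])),1))
loc([.5645,-.1953],[-.292,.956],(.004,.036),"carrier")
loc([.5566,.1877],[-.8694,.494],(.004,.036),"rack")
E
```

```text
time: 2.0
tcp_pos: [0.4015, -0.298, 0.2398]
ee_rot: [0.791, 0.611, 0.0, -0.0]
ft_force: [0.3, -0.3, -0.5]
width: 0.0849
finger_force: 0.0
t 2.0 at [ 402.2 -297.5  239.8] width 84.8 F 0.0
(500, 0, 240, 38) shift [3.125e+02 2.030e+01 1.000e-01] turn [ 0.001 -0.001 -0.916]
carrier 3161 lx [-113.9 -110.5  133.1  136.2] ly [-33.6 -32.4  26.4  27.5]
-95 [-33.6  26.4] -3.6
-60 [-33.6  26.4] -3.6
-20 [-33.5  26.6] -3.5
20 [-32.9  27. ] -2.9
60 [-32.5  27.5] -2.5
95 [-32.3  27.9] -2.2
125 [-29.8  25.4] -2.2
rack 2678 lx [-115.1 -112.8  133.   136.3] ly [-32.1 -31.1  30.3  31.3]
-95 [-29.5  31.8] 1.1
-60 [-30.8  31.1] 0.1
-20 [-31.8  30.5] -0.6
20 [-31.1  29.6] -0.8
60 [-31.5  28.9] -1.3
95 [-32.6  29. ] -1.8
125 [-29.9  28.4] -0.8
```

```bash
python3 -m handwheel '[[[20,1,0],[0,0,-0.06],85],[[60,4,0],[0,0,-0.18],85],[[108,6,0],[0,0,-0.32],85],[[156,9,0],[0,0,-0.46],85],[[204,12,0],[0,0,-0.60],85],[[252,15,0],[0,0,-0.74],80],[[292,17.5,0],[0,0,-0.86],70],[[315.7,18.9,0],[0,0,-0.925],60]]' >/dev/null
python3 -m handwheel '[[[15,10,2],[0,0,-0.05],60],[[48,32,10],[0,0,-0.11],60],[[87,58,20],[0,0,-0.2],60],[[126,85,30],[0,0,-0.28],60],[[160,108,36],[0,0,-0.34],60],[[185,124,40],[0,0,-0.375],60],[[193.1,130,40],[0,0,-0.377],60],[[193.1,130,40],[0,0,-0.377],60]]'
python3 - <<'E'
from h import *
c=capture("wrist"); save(c,"w1.png",s=1.2)
legs((483.6,232.2,68,59.6))
E
```

```text
time: 3.65
tcp_pos: [0.4836, 0.2326, 0.1999]
ee_rot: [0.262, 0.965, -0.0, 0.0]
ft_force: [1.0, -0.2, -0.1]
width: 0.0599
finger_force: 0.0
t 3.7 at [483.9 231.6 200.2] width 59.8 F 0.0
(483.6, 232.2, 68, 59.6) shift [  0.6   0.4 132.2] turn [-0.     0.001 -0.001]
```

View pics/w1.png

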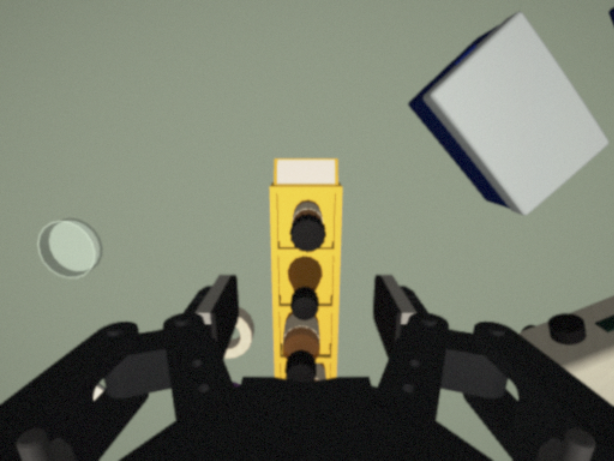

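The wrist view shows the rack centred between the fingers: vial cap (308,232), flask (304,302), bottle (300,365), label at top (306,170). I'll check the cap position numerically and then go down.

```bash
python3 - <<'E'
from h import *
c=capture("wrist")
for uv in((257,197),(257,193),(254,251)): print(at_depth(c,uv).round(4))
E
python3 -m handwheel '[[[0,0,10],[0,0,0],60],[[0,0,35],[0,0,0],60],[[0,0,65],[0,0,0],60],[[0,0,92],[0,0,0],60],[[0,0,112],[0,0,0],60],[[0,0,125],[0,0,0],60],[[0,0,132],[0,0,0],60],[[0,0,132],[0,0,0],60]]'
```

```text
[0.4836 0.2334 0.0872]
[0.4805 0.2352 0.0876]
[0.5276 0.2046 0.0831]
time: 4.55
tcp_pos: [0.4835, 0.2317, 0.0674]
ee_rot: [0.263, 0.965, -0.0, -0.0]
ft_force: [-0.0, -0.6, 0.3]
width: 0.0598
finger_force: 0.0
```

```bash
python3 -m handwheel '[[[0,0,0],[0,0,0],40],[[0,0,0],[0,0,0],20],[[0,0,0],[0,0,0],15],[[0,0,0],[0,0,0],15],[[0,0,0],[0,0,0],15],[[0,0,0],[0,0,0],15],[[0,0,0],[0,0,0],15],[[0,0,0],[0,0,0],15]]' 35
python3 -c "
from h import *
legs((483.6,232.2,68,59.6),(483.6,232.2,190,59.6),(542.8,-114.2,190,17.2),(542.8,-114.2,69,17.2),(542.8,-114.2,190,17.2),(532.1,200.6,190,59.6),(532.1,200.6,79,59.6),(532.1,200.6,190,59.6),(559.1,-167.7,190,17.2),(559.1,-167.7,190,17.2),(579,169.5,190,59.6),(579,169.5,190,59.6),(575.5,-221.3,190,17.2),(630.6,148.6,190,59.6),(591.8,-274.8,190,17.2))"
```

```text
time: 5.35
tcp_pos: [0.4842, 0.2324, 0.0691]
ee_rot: [0.262, 0.965, 0.0, 0.001]
ft_force: [-0.2, -0.3, 5.2]
width: 0.0242
finger_force: 34.4
t 5.3 at [484.2 232.4  69.1] width 24.2 F 34.35951072955504
(483.6, 232.2, 68, 59.6) shift [ 0.4 -0.5  1.1] turn [ 0.001  0.001 -0.   ]
(483.6, 232.2, 190, 59.6) shift [   0.    0. -122.] turn [0. 0. 0.]
(542.8, -114.2, 190, 17.2) shift [-226.4 -268.8    0. ] turn [0.   0.   0.74]
(542.8, -114.2, 69, 17.2) shift [  0.   0. 121.] turn [0. 0. 0.]
(542.8, -114.2, 190, 17.2) shift [   0.    0. -121.] turn [0. 0. 0.]
(532.1, 200.6, 190, 59.6) shift [303.9  82.9   0. ] turn [ 0.    0.   -0.74]
(532.1, 200.6, 79, 59.6) shift [  0.   0. 111.] turn [0. 0. 0.]
(532.1, 200.6, 190, 59.6) shift [   0.    0. -111.] turn [0. 0. 0.]
(559.1, -167.7, 190, 17.2) shift [-209.7 -304.     0. ] turn [0.   0.   0.74]
(559.1, -167.7, 190, 17.2) shift [0. 0. 0.] turn [0. 0. 0.]
(579, 169.5, 190, 59.6) shift [316.2 118.7   0. ] turn [ 0.    0.   -0.74]
(579, 169.5, 190, 59.6) shift [0. 0. 0.] turn [0. 0. 0.]
(575.5, -221.3, 190, 17.2) shift [-194.7 -338.8    0. ] turn [0.   0.   0.74]
(630.6, 148.6, 190, 59.6) shift [337.1 162.    0. ] turn [ 0.    0.   -0.74]
(591.8, -274.8, 190, 17.2) shift [-180.8 -384.8    0. ] turn [0.   0.   0.74]
```

```bash
python3 -m handwheel '[[[0,0,-5],[0,0,0],15],[[0,0,-20],[0,0,0],15],[[0,0,-42],[0,0,0],15],[[0,0,-66],[0,0,0],15],[[0,0,-90],[0,0,0],15],[[0,0,-110],[0,0,0],15],[[0,0,-120],[0,0,0],15],[[0,0,-122],[0,0,0],15]]' 
python3 -m handwheel '[[[-5,-6,0],[0,0,0.04],15],[[-17,-20,0],[0,0,0.13],15],[[-33,-39,0],[0,0,0.24],15],[[-50,-60,0],[0,0,0.36],15],[[-67,-80,0],[0,0,0.48],15],[[-84,-100,0],[0,0,0.59],15],[[-100,-118,0],[0,0,0.68],15],[[-113.2,-134.4,0],[0,0,0.74],15]]' >/dev/null
python3 -m handwheel '[[[-25,-3,0],[0,0,0],15],[[-53,-7,0],[0,0,0],15],[[-84,-11,0],[0,0,0],15],[[-114,-15,0],[0,0,0],15],[[-140,-18.5,0],[0,0,0],15],[[-160,-21,0],[0,0,0],15],[[-171,-22.6,0],[0,0,0],15],[[-174.2,-23,0],[0,0,0],15]]'
python3 - <<'E'
from h import *
legs((542.8,-114.2,69,17.2))
c=capture("wrist"); save(c,"w2.png",s=1.2)
E
```

```text
time: 6.15
tcp_pos: [0.4841, 0.2325, 0.1917]
ee_rot: [0.262, 0.965, 0.001, 0.001]
ft_force: [-0.4, 0.2, -1.0]
width: 0.0241
finger_force: 34.4
time: 7.75
tcp_pos: [0.5422, -0.1152, 0.1888]
ee_rot: [0.594, 0.804, -0.0, -0.001]
ft_force: [0.2, 0.3, -1.1]
width: 0.024
finger_force: 34.4
t 7.8 at [ 542.2 -115.2  188.8] width 24.0 F 34.35760773019865
(542.8, -114.2, 69, 17.2) shift [  0.6   1.  119.8] turn [-0.002 -0.001 -0.003]
```

View pics/w2.png

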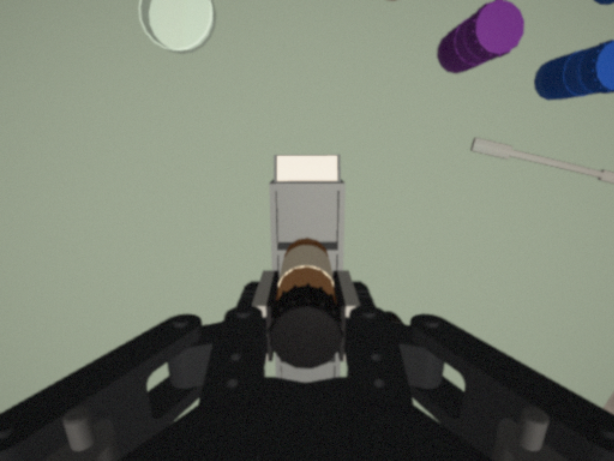

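The vial hangs upright in the gripper at (305,320). The carrier is centred on it, with its label (307,167) at the same pixel as the rack label was at the pick, so it is lined up. Now lower, release and rise.

```bash
python3 -m handwheel '[[[0,0,8],[0,0,0],15],[[0,0,28],[0,0,0],15],[[0,0,53],[0,0,0],15],[[0,0,78],[0,0,0],15],[[0,0,98],[0,0,0],15],[[0,0,111],[0,0,0],15],[[0,0,117],[0,0,0],15],[[0,0,119],[0,0,0],15]]'
python3 -m handwheel '[[[0,0,1],[0,0,0],15],[[0,0,1.5],[0,0,0],15],[[0,0,2],[0,0,0],15],[[0,0,2],[0,0,0],15],[[0,0,2],[0,0,0],30],[[0,0,2],[0,0,0],60],[[0,0,2],[0,0,0],60],[[0,0,2],[0,0,0],60]]'
python3 -m handwheel '[[[0,0,-5],[0,0,0],60],[[0,0,-20],[0,0,0],60],[[0,0,-42],[0,0,0],60],[[0,0,-66],[0,0,0],60],[[0,0,-90],[0,0,0],60],[[0,0,-110],[0,0,0],60],[[0,0,-119],[0,0,0],60],[[0,0,-121],[0,0,0],60]]'
python3 - <<'E'
from h import *
c=capture("wrist"); save(c,"w3.png",s=1.2)
legs((542.8,-114.2,190,17.2),(532.1,60,190,59.6),(532.1,200.6,190,59.6),(532.1,200.6,79,59.6))
E
```

```text
time: 8.6
tcp_pos: [0.5427, -0.1138, 0.0707]
ee_rot: [0.593, 0.805, -0.0, -0.0]
ft_force: [0.3, 0.7, -0.3]
width: 0.024
finger_force: 34.4
time: 9.4
tcp_pos: [0.5427, -0.1142, 0.069]
ee_rot: [0.594, 0.805, -0.0, 0.0]
ft_force: [-0.6, -0.4, -0.2]
width: 0.0598
finger_force: 0.0
time: 10.2
tcp_pos: [0.5432, -0.1144, 0.1919]
ee_rot: [0.594, 0.805, 0.0, 0.001]
ft_force: [-0.5, -0.0, -1.0]
width: 0.0597
finger_force: 0.0
t 10.2 at [ 542.9 -114.2  190.9] width 59.9 F 0.0
(542.8, -114.2, 190, 17.2) shift [ 0.1 -0.1  0.9] turn [ 0.001  0.001 -0.   ]
(532.1, 60, 190, 59.6) shift [169.6  41.3   0. ] turn [ 0.    0.   -0.74]
(532.1, 200.6, 190, 59.6) shift [ 71.1 121.3   0. ] turn [0. 0. 0.]
(532.1, 200.6, 79, 59.6) shift [  0.   0. 111.] turn [0. 0. 0.]
```

View pics/w3.png

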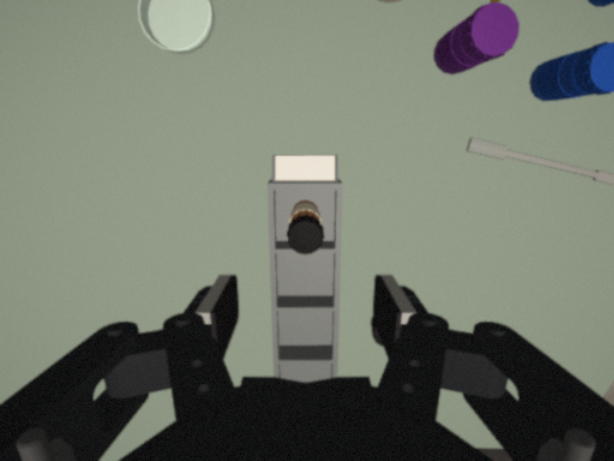

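The vial stands upright in the first place (305,230), matching its pose in the rack. Next is the flask.

```bash
python3 -m handwheel '[[[7,1.7,0],[0,0,-0.04],60],[[25,6,0],[0,0,-0.13],60],[[49,12,0],[0,0,-0.24],60],[[75,18,0],[0,0,-0.36],60],[[101,24.6,0],[0,0,-0.48],60],[[127,31,0],[0,0,-0.59],60],[[150,36.5,0],[0,0,-0.68],60],[[169.6,41.3,0],[0,0,-0.74],60]]' >/dev/null
python3 -m handwheel '[[[10,17,0],[0,0,0],60],[[22,37,0],[0,0,0],60],[[35,60,0],[0,0,0],60],[[47,80,0],[0,0,0],60],[[57,98,0],[0,0,0],60],[[65,111,0],[0,0,0],60],[[70,119.5,0],[0,0,0],60],[[71.1,121.3,0],[0,0,0],60]]' >/dev/null
python3 -m handwheel '[[[0,0,8],[0,0,0],60],[[0,0,28],[0,0,0],60],[[0,0,50],[0,0,0],60],[[0,0,74],[0,0,0],60],[[0,0,92],[0,0,0],60],[[0,0,104],[0,0,0],60],[[0,0,110],[0,0,0],60],[[0,0,111],[0,0,0],60]]'
python3 -m handwheel '[[[0,0,0],[0,0,0],40],[[0,0,0],[0,0,0],20],[[0,0,0],[0,0,0],10],[[0,0,0],[0,0,0],10],[[0,0,0],[0,0,0],10],[[0,0,0],[0,0,0],10],[[0,0,0],[0,0,0],10],[[0,0,0],[0,0,0],10]]' 35
```

```text
time: 12.65
tcp_pos: [0.532, 0.2002, 0.0785]
ee_rot: [0.263, 0.965, -0.0, -0.0]
ft_force: [-0.5, 0.0, 0.5]
width: 0.0601
finger_force: 0.0
time: 13.45
tcp_pos: [0.5327, 0.2008, 0.0799]
ee_rot: [0.262, 0.965, 0.0, 0.001]
ft_force: [0.0, 0.5, 4.9]
width: 0.0199
finger_force: 34.3
```

```bash
python3 -m handwheel '[[[0,0,-5],[0,0,0],10],[[0,0,-18],[0,0,0],10],[[0,0,-38],[0,0,0],10],[[0,0,-60],[0,0,0],10],[[0,0,-82],[0,0,0],10],[[0,0,-100],[0,0,0],10],[[0,0,-109],[0,0,0],10],[[0,0,-111],[0,0,0],10]]' 
python3 -m handwheel '[[[-5,-7,0],[0,0,0.04],10],[[-16,-23,0],[0,0,0.13],10],[[-31,-45,0],[0,0,0.24],10],[[-46,-67,0],[0,0,0.36],10],[[-62,-90,0],[0,0,0.48],10],[[-78,-113,0],[0,0,0.59],10],[[-92,-134,0],[0,0,0.68],10],[[-104.9,-152,0],[0,0,0.74],10]]' >/dev/null
python3 -m handwheel '[[[-26,-6,0],[0,0,0],10],[[-55,-12.7,0],[0,0,0],10],[[-87,-20,0],[0,0,0],10],[[-118,-27.3,0],[0,0,0],10],[[-145,-33.5,0],[0,0,0],10],[[-165,-38.2,0],[0,0,0],10],[[-177,-41,0],[0,0,0],10],[[-179.9,-41.6,0],[0,0,0],10]]'
python3 - <<'E'
from h import *
legs((559.1,-167.7,80,17.2))
c=capture("wrist"); save(c,"w4.png",s=1.2)
E
```

```text
time: 14.25
tcp_pos: [0.5325, 0.2008, 0.1914]
ee_rot: [0.262, 0.965, 0.0, 0.001]
ft_force: [1.2, -0.2, 0.5]
width: 0.0198
finger_force: 34.2
time: 15.85
tcp_pos: [0.5585, -0.1689, 0.1889]
ee_rot: [0.595, 0.804, -0.0, -0.001]
ft_force: [0.0, 0.2, -1.2]
width: 0.0198
finger_force: 34.2
t 15.8 at [ 558.5 -168.9  188.9] width 19.8 F 34.20810163021088
(559.1, -167.7, 80, 17.2) shift [  0.8   1.1 108.9] turn [-0.002 -0.001 -0.003]
```

View pics/w4.png

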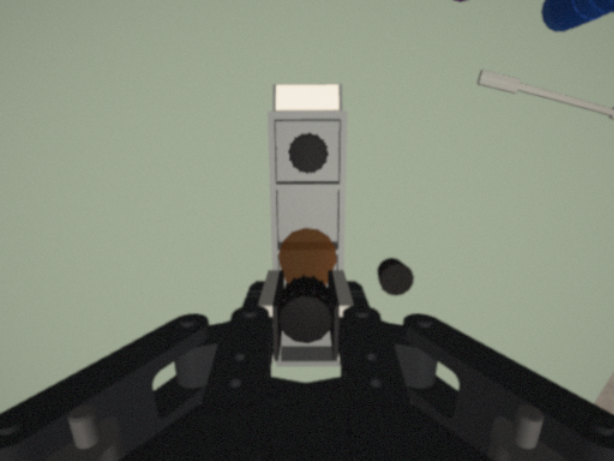

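The flask hangs upright in the gripper over the second place, with the vial standing at (308,153). Lower, release and go back for the bottle.

```bash
python3 -m handwheel '[[[0,0,8],[0,0,0],10],[[0,0,26],[0,0,0],10],[[0,0,48],[0,0,0],10],[[0,0,70],[0,0,0],10],[[0,0,88],[0,0,0],10],[[0,0,101],[0,0,0],10],[[0,0,107],[0,0,0],10],[[0,0,108],[0,0,0],10]]'
python3 -m handwheel '[[[0,0,1],[0,0,0],10],[[0,0,1.5],[0,0,0],10],[[0,0,2],[0,0,0],10],[[0,0,2],[0,0,0],10],[[0,0,2],[0,0,0],30],[[0,0,2],[0,0,0],60],[[0,0,2],[0,0,0],60],[[0,0,2],[0,0,0],60]]'
python3 -m handwheel '[[[0,0,-5],[0,0,0],60],[[0,0,-18],[0,0,0],60],[[0,0,-38],[0,0,0],60],[[0,0,-60],[0,0,0],60],[[0,0,-82],[0,0,0],60],[[0,0,-100],[0,0,0],60],[[0,0,-109],[0,0,0],60],[[0,0,-110],[0,0,0],60]]'
python3 - <<'E'
from h import *
c=capture("wrist"); save(c,"w5.png",s=1.2)
legs((559.1,-167.7,190,17.2),(570,10,190,59.6),(579,169.5,190,59.6),(579,169.5,84,59.6),(579,169.5,190,59.6),(577,-30,190,17.2),(575.5,-221.3,190,17.2))
E
```

```text
time: 16.7
tcp_pos: [0.5589, -0.1672, 0.0814]
ee_rot: [0.593, 0.805, -0.0, -0.0]
ft_force: [-0.6, 0.0, 0.1]
width: 0.0195
finger_force: 34.2
time: 17.5
tcp_pos: [0.5591, -0.1677, 0.0801]
ee_rot: [0.594, 0.805, -0.0, 0.0]
ft_force: [0.1, -0.1, -0.3]
width: 0.0598
finger_force: 0.0
time: 18.3
tcp_pos: [0.5596, -0.1679, 0.1921]
ee_rot: [0.594, 0.805, 0.0, 0.002]
ft_force: [0.8, 0.2, 0.3]
width: 0.0601
finger_force: 0.0
t 18.4 at [ 559.2 -167.8  190.8] width 60.7 F 0.0
(559.1, -167.7, 190, 17.2) shift [ 0.1 -0.1  0.8] turn [ 0.001  0.001 -0.   ]
(570, 10, 190, 59.6) shift [166.5  63.    0. ] turn [ 0.    0.   -0.74]
(579, 169.5, 190, 59.6) shift [ 72.9 142.1   0. ] turn [0. 0. 0.]
(579, 169.5, 84, 59.6) shift [  0.   0. 106.] turn [0. 0. 0.]
(579, 169.5, 190, 59.6) shift [   0.    0. -106.] turn [0. 0. 0.]
(577, -30, 190, 17.2) shift [ -99.2 -173.1    0. ] turn [0.   0.   0.74]
(575.5, -221.3, 190, 17.2) shift [-182.3  -58.     0. ] turn [0. 0. 0.]
```

View pics/w5.png

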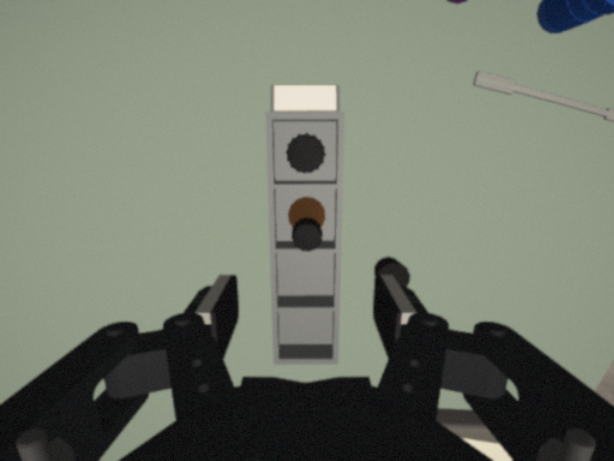

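The vial (305,153) and flask (307,225) are standing in places one and two. Now the bottle.

```bash
python3 -m handwheel '[[[7,2.6,0],[0,0,-0.04],60],[[24,9,0],[0,0,-0.13],60],[[48,18,0],[0,0,-0.24],60],[[74,28,0],[0,0,-0.36],60],[[99,37.5,0],[0,0,-0.48],60],[[124,47,0],[0,0,-0.59],60],[[147,55.6,0],[0,0,-0.68],60],[[166.5,63,0],[0,0,-0.74],60]]' >/dev/null
python3 -m handwheel '[[[10,20,0],[0,0,0],60],[[22,43,0],[0,0,0],60],[[36,70,0],[0,0,0],60],[[48,94,0],[0,0,0],60],[[58,114,0],[0,0,0],60],[[67,130,0],[0,0,0],60],[[72,140,0],[0,0,0],60],[[72.9,142.1,0],[0,0,0],60]]' >/dev/null
python3 -m handwheel '[[[0,0,8],[0,0,0],60],[[0,0,26],[0,0,0],60],[[0,0,48],[0,0,0],60],[[0,0,70],[0,0,0],60],[[0,0,88],[0,0,0],60],[[0,0,100],[0,0,0],60],[[0,0,105],[0,0,0],60],[[0,0,106],[0,0,0],60]]'
python3 -m handwheel '[[[0,0,0],[0,0,0],40],[[0,0,0],[0,0,0],20],[[0,0,0],[0,0,0],14],[[0,0,0],[0,0,0],14],[[0,0,0],[0,0,0],14],[[0,0,0],[0,0,0],14],[[0,0,0],[0,0,0],14],[[0,0,0],[0,0,0],14]]' 35
```

```text
time: 20.75
tcp_pos: [0.579, 0.169, 0.0836]
ee_rot: [0.262, 0.965, -0.0, -0.0]
ft_force: [-0.8, 0.3, 1.0]
width: 0.0601
finger_force: 0.0
time: 21.55
tcp_pos: [0.5798, 0.1697, 0.0853]
ee_rot: [0.262, 0.965, 0.001, 0.001]
ft_force: [1.1, 1.8, 5.1]
width: 0.0233
finger_force: 31.4
```

```bash
python3 -m handwheel '[[[0,0,-5],[0,0,0],14],[[0,0,-18],[0,0,0],14],[[0,0,-38],[0,0,0],14],[[0,0,-58],[0,0,0],14],[[0,0,-78],[0,0,0],14],[[0,0,-95],[0,0,0],14],[[0,0,-104],[0,0,0],14],[[0,0,-106],[0,0,0],14]]' 
python3 -m handwheel '[[[-5,-9,0],[0,0,0.04],14],[[-15,-26,0],[0,0,0.13],14],[[-29,-51,0],[0,0,0.24],14],[[-44,-77,0],[0,0,0.36],14],[[-59,-103,0],[0,0,0.48],14],[[-74,-129,0],[0,0,0.59],14],[[-87,-152,0],[0,0,0.68],14],[[-99.2,-173.1,0],[0,0,0.74],14]]' >/dev/null
python3 -m handwheel '[[[-26,-8.3,0],[0,0,0],14],[[-55,-17.5,0],[0,0,0],14],[[-87,-27.7,0],[0,0,0],14],[[-118,-37.5,0],[0,0,0],14],[[-146,-46.5,0],[0,0,0],14],[[-167,-53,0],[0,0,0],14],[[-179,-57,0],[0,0,0],14],[[-182.3,-58,0],[0,0,0],14]]'
python3 - <<'E'
from h import *
legs((575.5,-221.3,85,17.2))
c=capture("wrist"); save(c,"w6.png",s=1.2)
E
```

```text
time: 22.35
tcp_pos: [0.5795, 0.1694, 0.1915]
ee_rot: [0.262, 0.965, 0.0, 0.001]
ft_force: [-0.9, 0.3, -0.4]
width: 0.0235
finger_force: 30.0
time: 23.95
tcp_pos: [0.5748, -0.2226, 0.1889]
ee_rot: [0.595, 0.804, -0.0, -0.001]
ft_force: [0.2, 0.3, -0.2]
width: 0.0235
finger_force: 30.0
t 23.9 at [ 574.8 -222.6  188.9] width 23.5 F 29.96764265553793
(575.5, -221.3, 85, 17.2) shift [  0.9   1.2 103.9] turn [-0.001 -0.001 -0.003]
```

View pics/w6.png

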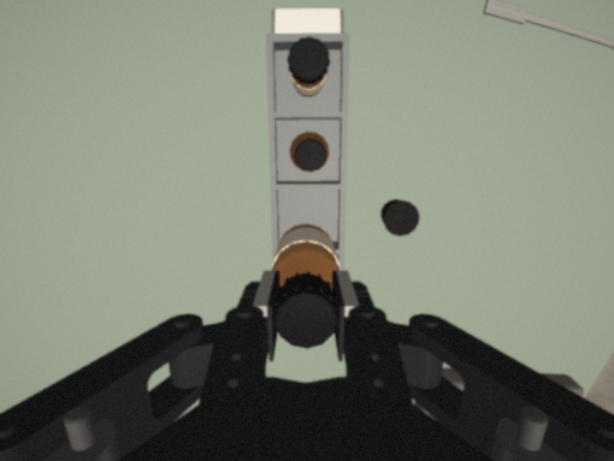

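The bottle hangs upright over the third place, and the vial (308,62) and flask (309,152) are still in place.

```bash
python3 -m handwheel '[[[0,0,8],[0,0,0],14],[[0,0,26],[0,0,0],14],[[0,0,48],[0,0,0],14],[[0,0,68],[0,0,0],14],[[0,0,85],[0,0,0],14],[[0,0,97],[0,0,0],14],[[0,0,102],[0,0,0],14],[[0,0,103],[0,0,0],14]]'
python3 -m handwheel '[[[0,0,1],[0,0,0],14],[[0,0,1.5],[0,0,0],14],[[0,0,2],[0,0,0],14],[[0,0,2],[0,0,0],14],[[0,0,2],[0,0,0],30],[[0,0,2],[0,0,0],60],[[0,0,2],[0,0,0],60],[[0,0,2],[0,0,0],60]]'
python3 -m handwheel '[[[0,0,-5],[0,0,0],60],[[0,0,-18],[0,0,0],60],[[0,0,-38],[0,0,0],60],[[0,0,-58],[0,0,0],60],[[0,0,-78],[0,0,0],60],[[0,0,-95],[0,0,0],60],[[0,0,-104],[0,0,0],60],[[0,0,-105],[0,0,0],60]]'
python3 - <<'E'
from h import *
c=capture("wrist"); save(c,"w7.png",s=1.2)
legs((575.5,-221.3,190,17.2),(605,-40,190,59.6),(630.6,148.6,190,59.6),(630.6,148.6,68,59.6),(630.6,148.6,190,59.6),(610,-60,190,17.2),(591.8,-274.8,190,17.2))
E
```

```text
time: 24.8
tcp_pos: [0.5755, -0.2208, 0.0866]
ee_rot: [0.593, 0.805, -0.0, -0.0]
ft_force: [-0.0, -0.3, -0.5]
width: 0.0237
finger_force: 30.0
time: 25.6
tcp_pos: [0.5756, -0.2214, 0.0851]
ee_rot: [0.593, 0.805, -0.0, 0.0]
ft_force: [-0.1, 0.4, 0.9]
width: 0.06
finger_force: 0.0
time: 26.4
tcp_pos: [0.5761, -0.2216, 0.1922]
ee_rot: [0.593, 0.805, 0.0, 0.002]
ft_force: [-0.0, -0.6, 0.1]
width: 0.0599
finger_force: 0.0
t 26.4 at [ 575.7 -221.4  190.9] width 60.1 F 0.0
(575.5, -221.3, 190, 17.2) shift [ 0.2 -0.2  0.9] turn [ 0.001  0.001 -0.   ]
(605, -40, 190, 59.6) shift [164.5  81.8   0. ] turn [ 0.    0.   -0.74]
(630.6, 148.6, 190, 59.6) shift [ 73.4 175.6   0. ] turn [0. 0. 0.]
(630.6, 148.6, 68, 59.6) shift [  0.   0. 122.] turn [0. 0. 0.]
(630.6, 148.6, 190, 59.6) shift [   0.    0. -122.] turn [0. 0. 0.]
(610, -60, 190, 17.2) shift [ -87.8 -190.3    0. ] turn [0.   0.   0.74]
(591.8, -274.8, 190, 17.2) shift [-199.8  -80.9    0. ] turn [0. 0. 0.]
```

View pics/w7.png

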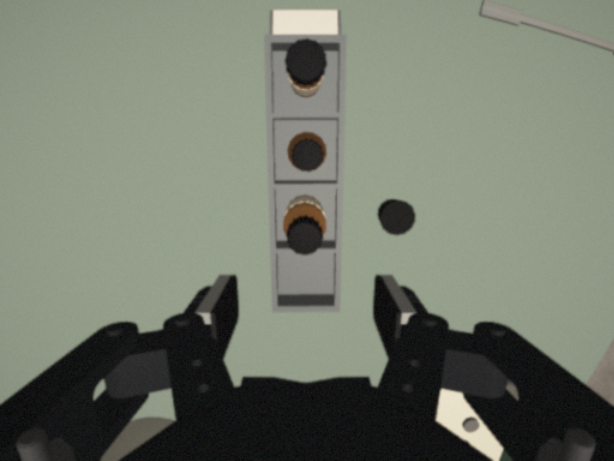

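Three samples are standing: vial (305,62), flask (307,152) and bottle (304,225). Now the jar.

```bash
python3 -m handwheel '[[[7,3.5,0],[0,0,-0.04],60],[[24,12,0],[0,0,-0.13],60],[[47,23.4,0],[0,0,-0.24],60],[[73,36.3,0],[0,0,-0.36],60],[[98,48.7,0],[0,0,-0.48],60],[[123,61,0],[0,0,-0.59],60],[[145,72,0],[0,0,-0.68],60],[[164.5,81.8,0],[0,0,-0.74],60]]' >/dev/null
python3 -m handwheel '[[[10,24,0],[0,0,0],60],[[23,55,0],[0,0,0],60],[[37,89,0],[0,0,0],60],[[50,120,0],[0,0,0],60],[[60,144,0],[0,0,0],60],[[68,163,0],[0,0,0],60],[[72.5,173.5,0],[0,0,0],60],[[73.4,175.6,0],[0,0,0],60]]' >/dev/null
python3 -m handwheel '[[[0,0,8],[0,0,0],60],[[0,0,28],[0,0,0],60],[[0,0,53],[0,0,0],60],[[0,0,78],[0,0,0],60],[[0,0,99],[0,0,0],60],[[0,0,114],[0,0,0],60],[[0,0,121],[0,0,0],60],[[0,0,122],[0,0,0],60]]'
python3 -m handwheel '[[[0,0,0],[0,0,0],45],[[0,0,0],[0,0,0],30],[[0,0,0],[0,0,0],24],[[0,0,0],[0,0,0],24],[[0,0,0],[0,0,0],24],[[0,0,0],[0,0,0],24],[[0,0,0],[0,0,0],24],[[0,0,0],[0,0,0],24]]' 35
```

```text
time: 28.85
tcp_pos: [0.6304, 0.148, 0.0671]
ee_rot: [0.263, 0.965, -0.0, -0.001]
ft_force: [-0.2, -0.3, 0.4]
width: 0.0599
finger_force: 0.0
time: 29.65
tcp_pos: [0.6314, 0.1487, 0.0694]
ee_rot: [0.262, 0.965, 0.001, 0.001]
ft_force: [0.4, -0.1, 5.6]
width: 0.033
finger_force: 35.0
```

```bash
python3 -m handwheel '[[[0,0,-5],[0,0,0],24],[[0,0,-20],[0,0,0],24],[[0,0,-42],[0,0,0],24],[[0,0,-66],[0,0,0],24],[[0,0,-90],[0,0,0],24],[[0,0,-110],[0,0,0],24],[[0,0,-120],[0,0,0],24],[[0,0,-122],[0,0,0],24]]' 
python3 -m handwheel '[[[-5,-10,0],[0,0,0.04],24],[[-14,-30,0],[0,0,0.13],24],[[-27,-58,0],[0,0,0.24],24],[[-40,-87,0],[0,0,0.36],24],[[-53,-115,0],[0,0,0.48],24],[[-66,-143,0],[0,0,0.59],24],[[-78,-169,0],[0,0,0.68],24],[[-87.8,-190.3,0],[0,0,0.74],24]]' >/dev/null
python3 -m handwheel '[[[-27,-11,0],[0,0,0],24],[[-60,-24.3,0],[0,0,0],24],[[-96,-38.9,0],[0,0,0],24],[[-130,-52.6,0],[0,0,0],24],[[-160,-64.8,0],[0,0,0],24],[[-183,-74,0],[0,0,0],24],[[-196,-79.4,0],[0,0,0],24],[[-199.8,-80.9,0],[0,0,0],24]]'
python3 - <<'E'
from h import *
legs((591.8,-274.8,69,17.2))
c=capture("wrist"); save(c,"w8.png",s=1.2)
E
```

```text
time: 30.45
tcp_pos: [0.6311, 0.1486, 0.1919]
ee_rot: [0.262, 0.965, 0.001, 0.001]
ft_force: [0.1, 0.1, -0.9]
width: 0.0331
finger_force: 34.8
time: 32.05
tcp_pos: [0.5909, -0.2762, 0.1886]
ee_rot: [0.595, 0.804, -0.0, -0.001]
ft_force: [-0.1, 0.2, -0.6]
width: 0.0333
finger_force: 34.8
t 32.0 at [ 590.9 -276.2  188.6] width 33.3 F 34.77760175595449
(591.8, -274.8, 69, 17.2) shift [  0.9   1.5 119.6] turn [-0.002 -0.001 -0.003]
```

View pics/w8.png

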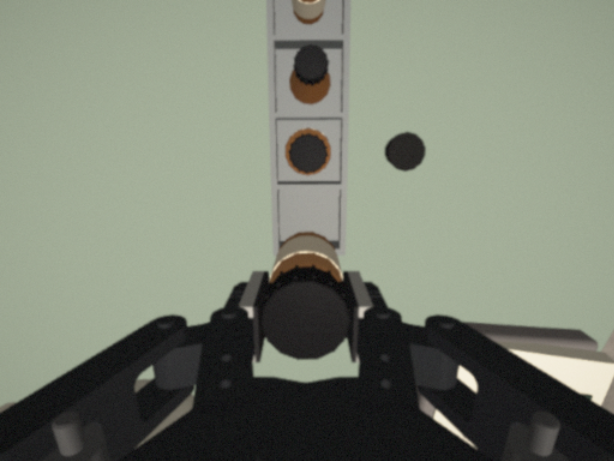

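The jar hangs upright over the fourth place, in line with the others: bottle (308,152), flask (310,70).

```bash
python3 -m handwheel '[[[0,0,8],[0,0,0],24],[[0,0,28],[0,0,0],24],[[0,0,53],[0,0,0],24],[[0,0,78],[0,0,0],24],[[0,0,98],[0,0,0],24],[[0,0,112],[0,0,0],24],[[0,0,118],[0,0,0],24],[[0,0,119],[0,0,0],24]]'
python3 -m handwheel '[[[0,0,1],[0,0,0],24],[[0,0,1.5],[0,0,0],24],[[0,0,2],[0,0,0],24],[[0,0,2],[0,0,0],24],[[0,0,2],[0,0,0],40],[[0,0,2],[0,0,0],60],[[0,0,2],[0,0,0],60],[[0,0,2],[0,0,0],60]]'
python3 -m handwheel '[[[0,0,-5],[0,0,0],60],[[0,0,-20],[0,0,0],60],[[0,0,-42],[0,0,0],60],[[0,0,-66],[0,0,0],60],[[0,0,-90],[0,0,0],60],[[0,0,-110],[0,0,0],60],[[0,0,-120],[0,0,0],60],[[0,0,-121],[0,0,0],60]]'
python3 - <<'E'
from h import *
c=capture("wrist"); save(c,"w9.png",s=1.2)
c=capture("scene"); save(c,"s9.png",s=1.5)
E
```

```text
time: 32.9
tcp_pos: [0.5918, -0.2742, 0.0705]
ee_rot: [0.593, 0.805, -0.0, -0.0]
ft_force: [-0.2, -0.2, -0.6]
width: 0.033
finger_force: 34.8
time: 33.7
tcp_pos: [0.5918, -0.2748, 0.0691]
ee_rot: [0.594, 0.805, -0.0, 0.0]
ft_force: [0.2, 0.8, -0.7]
width: 0.0603
finger_force: 0.0
time: 34.5
tcp_pos: [0.5924, -0.2751, 0.1926]
ee_rot: [0.593, 0.805, 0.0, 0.002]
ft_force: [0.5, -0.2, -1.0]
width: 0.0601
finger_force: 0.0
```

View pics/s9.png

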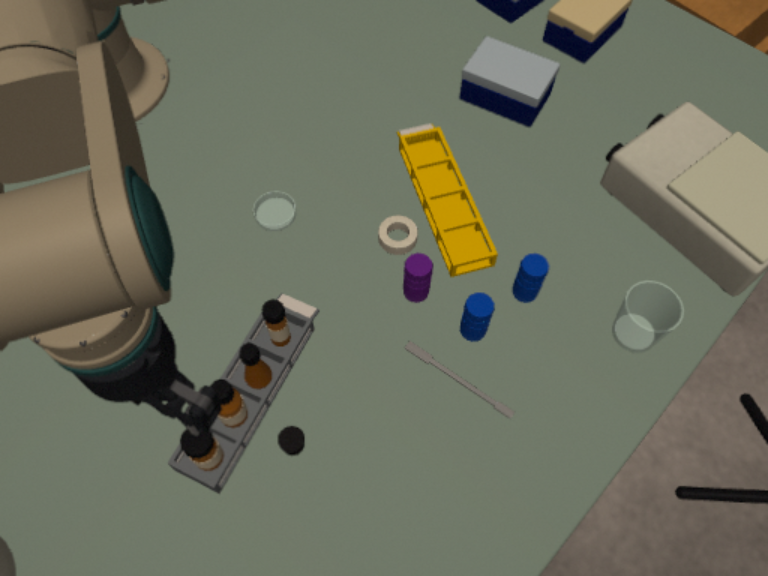

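View pics/w9.png

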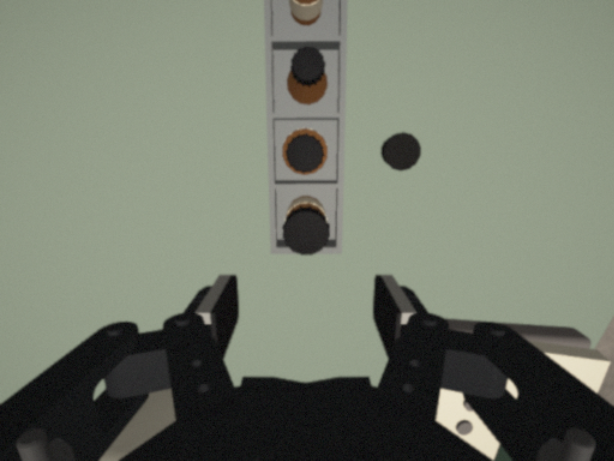

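The scene view shows all four standing in the carrier from the label (297,307): vial (277,325), flask (256,368), bottle (230,405) and jar (205,450). The rack is empty, the bystanders haven't moved, and the gripper is clear.

```bash
python3 -c "
from station import *
print(hand_in())"
```

```text
the job is handed in; nothing more can be done
None
```

I moved the vial, flask, bottle and jar one at a time into the carrier in label order; all four stood upright and released in the last pictures, and I handed the job in at about 35 s (no verdict came back).

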